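# Pack and close the tool case

### The arm

A 6-joint arm with a two-finger parallel gripper is mounted at the origin on a cart in front of the work surface, level with it; the furniture and walls round the work are solid. World frame = base frame: x ahead of the robot, y to its left, z up, the work surface at z = 0. Lengths are in m, angles in degrees, forces in N, time in s.
With the tool pointing down it reaches from about 0.4 to 0.825 m from the base axis. Payload 7 kg.
Tool frame: the origin (TCP) lies between the finger pads; the fingertips stand 19 mm ahead of it and the grasp point (between the pads) is the TCP; z points along the fingers, y is the line along which they close (so a half turn about z gives the same grasp; the last joint's range is limited). The gripper opens to 88 mm and grips with 3 to 60 N. Pads are 19 mm wide; open, the fingers measure 130 mm over their backs; the gripper's body (78 mm by 193 mm) begins 47 mm behind the grasp point.
Start: joints at [-50.472, 20.546, 0.682, 0, -70.136, -16.507], TCP at [0.264, -0.621, 0.246] pointing down, gripper open.
Joint ranges: [-176.03, 176.03], [-82.01, 121.73], [-58.28, 71.71], [-173.87, 95.51], [-174.79, -0.11], [-173.66, 173.66]. Speed limits (degrees/s): [136.94, 136.94, 172.46, 180, 180, 180].

### API

Orientations are given as [roll, pitch, yaw] about the fixed x, y, z axes, in that order (R = Rz(yaw) Ry(pitch) Rx(roll)).
In Python, from plant import get_obs, snapshot, close_job, spot_in, spot_point gives the robot as it stands.
- The arm moves only by the tool play_rows, never from a script. Its argument "plan" is a list of rows, each a list of 6 numbers: the shift along the tool's x, y, z in cm, then the turn, a rotation vector about the tool's x, y, z in degrees. A call has 1 to 20 rows; each row shifts and turns the commanded pose from where the row before left it, along the tool's axes as they then stand; what a row does not reach is not made up. A row lasts 1/12 s, in which the tool goes at most 41.7 mm and 7.16 degrees, less where a joint would pass 70% of its speed; a pose out of reach is approached as far as the arm can. A call is refused whole if a number of a shift passes 4.17 or a number of a turn 7.16, either way. A call with a gripper value outside its range is refused whole. "grip" is the finger opening in cm, from 0 to 8.76, set as the call begins (left out, the last holds). The fingers move at their own pace and stop on an object; the grip force is fixed at half the most. Time passes only in rows, so rows that do not move let the fingers close. It gives the time, the measured TCP pose, the force, the opening and the grip force at its end, in the units of the state.
- get_obs(): the state, without advancing time (a new reading comes with each control period).
- snapshot(name): name is "scene" or "top"; returns a dict with "frame" (480x640x3 uint8, red, green, blue), "fx", "fy", "cx", "cy" (pixels), "position" and "attitude" of the camera in the world. Camera axes: x right, y down, z forward; pixel columns grow to the right and rows downward; lengths in m; the calibration is good to about 2 mm. A picture is of the moment at which its call begins. There is no depth.
- close_job(): hands the job in; it is judged then, once.
Trained networks look in the newest picture that a camera, given by its name, has taken for a name from the list of things; names that differ only in an ending like _2 or _b are one class to them, and where a whole thing is asked for, a point or a joint stands for the part that bears it (a point fixed in the world has none). Each returns a list of dicts, best first, with "score" (0 to 1); they miss things now and then, are a little off and sometimes report something else, mostly with a low value. They report only what shows in the picture. A call takes as long as a camera call. They do not tell look-alikes from the thing itself.
- spot_in(camera, thing): "position" ([x, y, z] in m, in world coordinates, good to about 4 mm: the middle of the surface that is visible of it).
- spot_point(camera, thing): "position" ([x, y, z] in m, in world coordinates, good to about 4 mm: a listed point, or the origin of a listed thing).
The state is a dict: "clock": time; "joint_pos": joint angles; "qvel": joint speeds; "tau": joint torques, N m; "tool_pos": TCP position; "orientation": TCP orientation; "force": force on the tool from outside, world axes, zero at the start; "moment": the same for the moment, N m; "opening": finger opening in m; "gripper_force": force on a finger pad.
Only numpy, scipy, OpenCV 4.12 (cv2) and the standard library are available. Lean on these libraries where they do the work, as an engineer would, in place of code of your own. Each camera call takes 0.05 s, during which the arm holds its last target. There are 200 camera calls.

### The job

Get the open grey tool case ready to go: take the brown sanding block out and lay it flat on the bench, lay every loose tool that is there (blue screwdriver, yellow screwdriver, marker pen, wooden strip) on the case floor, then lay the yellow cover panel in over them, press it down until it clicks past its catches and sits level on its seats, and finally lower the lid gently until it is fully closed. Leave the tape measure and the roll of black tape where they are.

Things in the scene. Friction and masses are not known exactly. Their poses are not given: they have to be found in the camera images.
- case: Grey tool case fixed to the bench, 210 (x) x 270 (y) x 70 mm high without the lid. Origin: centre of its underside, on the bench; x points away from the robot to the hinge side, y left, z up. Inside 190 (x) x 250 (y) mm, walls 10 mm, rim at z = 70 mm, its inner edge sloping outward from z = 60 mm up as a lead-in. A tool is in when its origin is inside and under 36 mm above the case's origin.
- case_in (a point): Centre of the case's inner floor, 5 mm above the case's origin. In each inner corner of the case a black seat block, 18 x 18 mm, its top 42 mm above the case's origin, carries the cover.
- catch_mid (a point): Middle between the four spring catches, at the height of their centres (53.5 mm above the case's origin). Catches: steel balls of radius 7 mm, two on each y wall at x = -50 and +50 mm, 5 mm out of the wall. A cover just laid in rests on them, its underside about 58 mm above the case's origin, 16 mm above the seats; pressed down with 8 to 15 N in all it clicks past.
- lid_hinge (a point): Middle of the lid's hinge axis, at x = +105 mm, z = 70 mm of the case; the axis is parallel to the case's y.
- case_lid (a joint): Lid angle in rad: 0 closed, about 1.6 as found (standing up at the far side), grows as it opens, 1.8 at most. A stiff friction hinge: the lid stays where it is left, and about 2 to 4 N at its free edge moves it; it must be pushed all the way to 0.
- lid_tab (a point): Centre of the orange tab at the middle of the lid's free edge. Lid: hollow grey tray 210 x 270 x 28 mm, open side to the case, its smooth outer face 28 mm from the rim plane; the tab is 70 mm along y, 10 mm thick, sticks 21 mm out of the edge; tab centre 220 mm from the hinge axis and 12 mm above the rim plane when closed.
- cover: Yellow flat panel 184 (x) x 244 (y) x 6 mm, loose, 0.18 kg. Origin: centre of its underside. On its middle stands a black bar handle, 70 mm along x, 14 mm thick along y, top 36 mm above the underside. It fits the case with 3 mm to spare all round with its x along the case's x (either way round). Seated: underside 42 mm above the case's origin.
- screwdriver_b: Screwdriver with blue handle, 168 mm long along its y, 22 mm thick. Origin: centre of its underside; the handle reaches from y = 0 to +84 mm (grip it at about y = +35 mm), thin blade at -y. Can roll about its length. May be absent.
- screwdriver_c: Screwdriver with yellow handle, 143 mm long along its y, 27 mm wide, 24 mm high. Origin: centre of its underside; the handle reaches from y = 0 to +72 mm (grip it at about y = +30 mm), thin blade at -y. Can roll about its length. May be absent.
- marker_pen: Blue and white marker pen, 135 mm long along its y, 17 mm thick. Origin: centre of its underside. Can roll about its length. May be absent.
- wood_offcut: Pale wooden strip, 165 mm long along its y, 38 mm wide (x), 19 mm high. Origin: centre of its underside. May be absent.
- sanding_block: Brown sanding block, 61 (x) x 94 (y) x 31 mm high, lying on the case floor at the start. Origin: centre of its underside.
- tape_measure: Yellow and black tape measure standing on the bench, 39 x 96 x 66 mm, loose bystander. Origin: centre of its underside.
- electrical_tape: Roll of black tape lying flat on the bench, 57 mm across, 19 mm high, loose bystander. Origin: centre of its underside.
Things that resemble listed ones, but are neither listed nor needed, are in the scene too. There is more than one size of the wood_offcut; the one meant has the size given above.

How it is judged (in metres and radians):
On the way, in this order (a step that is already met when the one before it is completed fails the run):
1. the sanding block lies flat on the bench outside the case and every tool present is in the case (x of screwdriver_b in the frame of case between -0.095 and 0.095 m and y of screwdriver_b in the frame of case between -0.125 and 0.125 m and z of each of screwdriver_b, screwdriver_c, marker_pen, wood_offcut in the frame of case below 0.036 m and x of screwdriver_c in the frame of case between -0.095 and 0.095 m and y of screwdriver_c in the frame of case between -0.125 and 0.125 m and x of marker_pen in the frame of case between -0.095 and 0.095 m and y of marker_pen in the frame of case between -0.125 and 0.125 m and x of wood_offcut in the frame of case between -0.095 and 0.095 m and y of wood_offcut in the frame of case between -0.125 and 0.125 m and height (world z) of sanding_block below 0.006 m and angle between sanding_block's own z axis and vertical below 0.15 rad and horizontal distance between sanding_block and case above 0.15 m and linear speed of sanding_block below 0.02 m/s), for 0.2 s.
2. the cover panel sits level on its seats, past the catches (z of cover in the frame of case between 0.038 and 0.0455 m and angle between the z axis of cover and the z axis of case, either way round below 0.03 rad and horizontal distance between cover and case below 0.01 m), for 0.2 s.
3. the lid is closed (value of joint case_lid below 0.04 rad and velocity of joint case_lid above -0.05 rad/s), for 0.2 s.
At the end, for the whole second after the job is handed in: The sanding block rests flat on the bench, its middle more than 15 cm from the case's; every tool present lies in the case; the cover is level on its seats (within 3.5 mm in height, 0.03 rad in level); the lid is closed to within 0.04 rad (all of step 1 and all of step 2 and all of step 3); the robot touches nothing.
It fails at once if the tape measure or the black tape was shoved more than 5 cm (distance of any of tape_measure, electrical_tape from where it was at the start of the episode above 0.05 m).
It fails at once if the lid was slammed: faster than 2.5 rad/s over the last 0.35 rad (value of joint case_lid below 0.35 rad and velocity of joint case_lid below -2.5 rad/s).
Of screwdriver_b, screwdriver_c, marker_pen, wood_offcut only 2 to 3 are there at a start; the rules pass over those that are not, and their reading is None.
At some moment in a run one of cover, wood_offcut, sanding_block may be knocked a few centimetres aside while the robot is not near it.
Once in a run the grip may slacken for a moment while it holds something.
It also fails if it takes over 210 s, if anything falls off the work surface, if the arm or the gripper's body presses on something with over 40 N, if the wrist force passes 120 N, or if a joint passes its speed limit or range.

## Working session

There is one attempt and no reset: what is moved stays moved. The work goes in short steps, Python scripts to look and compute and a tool call to move; the robot and the scene stay as the last step left them, time stands still between calls to the robot, and variables do not carry over. Pictures are saved under pics/ and viewed, at most 16 in all, crops included, and the job is handed in when it is done.

Besides the shell and the picture viewer there is one more tool, called after "Call:" as name(argument=value, ...) on one line, values as JSON. play_rows: Moves the arm, as the interface text tells. Its arguments: {"type":"object","properties":{"plan":{"type":"array","items":{"type":"array","items":{"type":"number"}}},"grip":{"type":"number"}},"required":["plan"]}

```bash
mkdir -p pics; ls; cat > h.py <<'E'
import numpy as np, cv2
from plant import *
from scipy.spatial.transform import Rotation as R
def snap(cam,name=None):
    s=snapshot(cam)
    if name: cv2.imwrite(f'pics/{name}.png',s['frame'][:,:,::-1])
    return s
def att(s):
    a=np.array(s['attitude'],float)
    return a if a.shape==(3,3) else R.from_euler('xyz',a,degrees=True).as_matrix()
def pix2w(s,u,v,z):
    d=att(s)@np.array([(u-s['cx'])/s['fx'],(v-s['cy'])/s['fy'],1.0]); p=np.array(s['position'])
    return p+d*(z-p[2])/d[2]
def w2pix(s,P):
    c=att(s).T@(np.array(P)-np.array(s['position'])); return [s['fx']*c[0]/c[2]+s['cx'],s['fy']*c[1]/c[2]+s['cy']]
E
python3 - <<'E'
from h import *
a=snap('scene','scene0');b=snap('top','top0')
for s in(a,b): print({k:v for k,v in s.items() if k!='frame'})
for t in ['case','lid_tab','lid_hinge','cover','screwdriver_b','marker_pen','wood_offcut','sanding_block','tape_measure','electrical_tape','case_in']:
    for c in('top','scene'):
        print(t,c,[(np.round(r['position'],3).tolist(),round(r['score'],2)) for r in spot_point(c,t)[:4]])
print(get_obs())
E
```

```text
pics
{'fx': 614.7135579038032, 'fy': 614.7135579038032, 'cx': 304.76884774054236, 'cy': 231.81190213151808, 'position': array([ 0.14120792, -0.7899191 ,  1.35778134]), 'attitude': array([-146.72369957,    0.44605883,  -30.91958696])}
{'fx': 539.8309604173927, 'fy': 539.8309604173927, 'cx': 315.9035002549876, 'cy': 235.5518824117626, 'position': array([ 0.34232069, -0.04462443,  1.33011867]), 'attitude': array([-170.31015764,   -0.22599043,  -91.49847388])}
case top [([0.512, 0.012, -0.004], 0.93), ([0.524, -0.015, 0.006], 0.73)]
case scene []
lid_tab top [([0.642, 0.004, 0.293], 0.78), ([0.521, -0.372, 0.002], 0.26)]
lid_tab scene [([0.638, 0.008, 0.288], 0.74)]
lid_hinge top [([0.618, 0.008, 0.073], 0.84)]
lid_hinge scene [([0.617, 0.008, 0.065], 0.67)]
cover top [([0.52, 0.365, -0.001], 0.66)]
cover scene [([0.521, 0.365, 0.002], 0.62)]
screwdriver_b top [([0.514, 0.013, 0.002], 0.55)]
screwdriver_b scene []
marker_pen top [([0.543, -0.304, 0.002], 0.77)]
marker_pen scene []
wood_offcut top [([0.448, -0.486, 0.0], 0.82), ([0.518, -0.371, 0.001], 0.75)]
wood_offcut scene [([0.447, -
[... 373 characters left out ...]
], 0.18)]
case_in scene []
{'clock': 1.2, 'joint_pos': array([-5.04725795e+01,  2.05466730e+01,  6.81049475e-01,  2.30108480e-03,
       -7.01381093e+01, -1.65067454e+01]), 'qvel': array([ 0.00122727,  0.01371488, -0.04496796,  0.01264197,  0.09998542,
        0.10004335]), 'tau': array([ 3.03207380e-04, -5.82403350e+01,  2.93306601e+01,  7.00244844e+00,
        1.25787832e-02,  4.06677452e-05]), 'tool_pos': array([ 0.26391783, -0.62122756,  0.24555804]), 'orientation': array([ 1.79997036e+02, -3.13556714e-03, -1.56978543e+02]), 'force': array([0.48587774, 0.75411161, 0.33958737]), 'moment': array([ 0.03896528, -0.00450566,  0.07755391]), 'gripper_force': 0.0, 'opening': 0.08761299313047712}
```

View pics/top0.png

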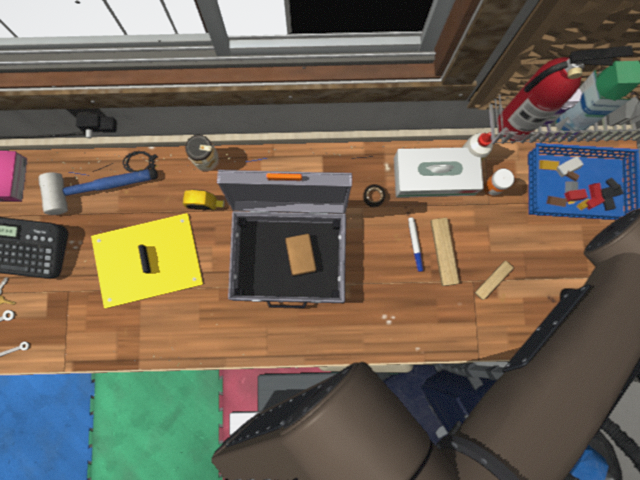

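View pics/scene0.png

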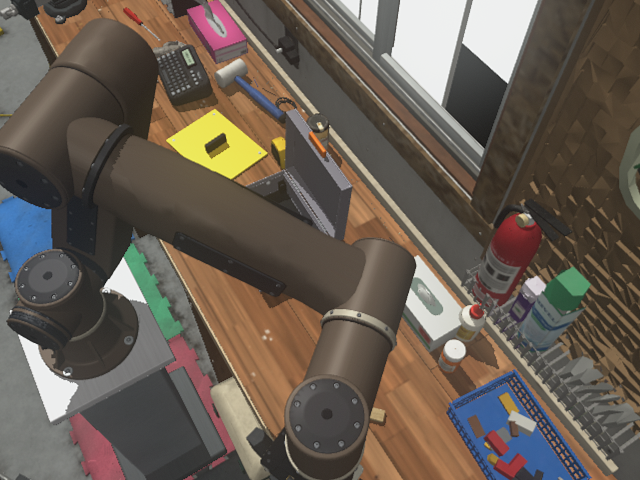

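The top view shows the case at about (288,258) with the sanding block at (301,254), and the cover at (148,259). The marker is at (416,244), the long strip at (445,252) and a short look-alike strip at (494,281). No screwdriver is visible, though the arm hides part of the bench.

```bash
cat >> h.py <<'E'
def seg(s,u,v,z,tol=12,show=None):
    """flood fill from a seed in HSV-ish Lab, min-area rect in world at height z: centre, long, short, angle of the long axis (deg)"""
    im=cv2.cvtColor(s['frame'],cv2.COLOR_RGB2LAB); m=np.zeros((482,642),np.uint8)
    cv2.floodFill(im,m,(int(u),int(v)),0,(tol*2,tol,tol),(tol*2,tol,tol),4|(255<<8)|cv2.FLOODFILL_FIXED_RANGE|cv2.FLOODFILL_MASK_ONLY)
    m=m[1:-1,1:-1]; c=max(cv2.findContours(m,cv2.RETR_EXTERNAL,cv2.CHAIN_APPROX_NONE)[0],key=len)[:,0]
    w=np.array([pix2w(s,p[0],p[1],z)[:2] for p in c],np.float32)
    b=cv2.boxPoints(cv2.minAreaRect(w*1000))/1000; e1,e2=b[1]-b[0],b[2]-b[1]
    if np.linalg.norm(e1)<np.linalg.norm(e2): e1,e2=e2,e1
    return np.round(b.mean(0),4),round(float(np.linalg.norm(e1)),3),round(float(np.linalg.norm(e2)),3),round(float(np.degrees(np.arctan2(e1[1],e1[0]))),1)
E
python3 - <<'E'
from h import *
s=snap('top')
for n,u,v,z,t in [('cover',170,270,.006,25),('block',301,250,.036,18),('wood',445,252,.019,14),('woodshort',494,281,.019,14),('penwhite',414,230,.014,25),('penblue',419,262,.012,25),('tab',284,177,.29,25)]:
    print(n,seg(s,u,v,z,t))
im=cv2.resize(s['frame'][140:320,210:520],None,fx=2.5,fy=2.5,interpolation=cv2.INTER_CUBIC)
cv2.imwrite('pics/crop1.png',im[:,:,::-1])
E
```

```text
cover (array([0.519 , 0.3649], dtype=float32), 0.245, 0.184, -77.6)
block (array([ 0.5193, -0.0156], dtype=float32), 0.09, 0.056, 9.8)
wood (array([ 0.52  , -0.3696], dtype=float32), 0.164, 0.038, 6.2)
woodshort (array([ 0.4457, -0.486 ], dtype=float32), 0.107, 0.025, -46.6)
penwhite (array([ 0.5633, -0.2967], dtype=float32), 0.089, 0.014, 6.2)
penblue (array([ 0.4957, -0.3068], dtype=float32), 0.043, 0.015, 9.7)
tab (array([0.6423, 0.007 ], dtype=float32), 0.068, 0.009, 86.6)
```

View pics/crop1.png

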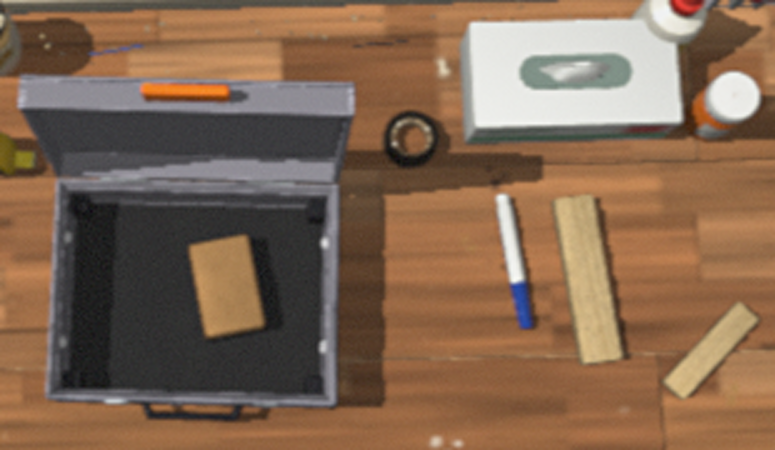

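The 164 x 38 mm strip at crop (587,278) is the wanted one, and the short one at (710,350) is a decoy. The pen runs from (503,197) to (527,327). Next I work out the case pose and the moves.

```bash
cat >> h.py <<'E'
def go(x,y,z,yaw=None,pr=True):
    o=get_obs(); p=np.array(o['tool_pos']); Rm=R.from_euler('xyz',o['orientation'],degrees=True)
    cy=o['orientation'][2]; 
    if yaw is None: yaw=cy
    dy=(yaw-cy+180)%360-180
    R1=R.from_euler('z',dy,degrees=True)*Rm
    d=R1.inv().apply(np.array([x,y,z])-p)*100
    print('turn about tool z',round(-dy,1),'| then shift cm',np.round(d,2),'| now',np.round(p,4),np.round(o['orientation'],1))
E
python3 - <<'E'
from h import *
s=snap('top')
C=[(229.2,300),(344,302),(345.2,214),(232.8,212.8)]
W=np.array([pix2w(s,*c,.07)[:2] for c in C]);print(W.round(4),W.mean(0))
for i in range(4):
    e=W[(i+1)%4]-W[i];print(np.linalg.norm(e).round(3),np.degrees(np.arctan2(e[1],e[0])).round(1))
go(.519,-.016,.15,-170.2)
E
```

```text
[[ 0.4108  0.1498]
 [ 0.3993 -0.1163]
 [ 0.6076 -0.1264]
 [ 0.6173  0.1414]] [0.50877085 0.01210899]
0.266 -92.5
0.209 -2.8
0.268 87.9
0.207 177.7
turn about tool z 13.2 | then shift cm [-35.44  55.3    9.55] | now [ 0.2639 -0.6212  0.2455] [ 180.   -0. -157.]
```

Call:
play_rows(plan=[[0,0,0,0,0,4.4],[0,0,0,0,0,4.4],[0,0,0,0,0,4.4],[-2.2,3.45,0.4,0,0,0],[-2.2,3.45,0.4,0,0,0],[-2.2,3.45,0.4,0,0,0],[-2.2,3.45,0.4,0,0,0],[-2.2,3.45,0.4,0,0,0],[-2.2,3.45,0.4,0,0,0],[-2.2,3.45,0.4,0,0,0],[-2.2,3.45,0.4,0,0,0],[-2.2,3.45,0.4,0,0,0],[-2.2,3.45,0.4,0,0,0],[-2.2,3.45,0.4,0,0,0],[-2.2,3.45,0.4,0,0,0],[-2.2,3.45,0.4,0,0,0],[-2.2,3.45,0.4,0,0,0],[-2.2,3.45,0.4,0,0,0],[-2.2,3.45,0.4,0,0,0]], grip=8.7)

```text
clock: 2.88
tool_pos: [0.5171, -0.0151, 0.1819]
orientation: [180.0, 0.1, -170.2]
force: [0.9, -0.4, -0.4]
opening: 0.0871
gripper_force: 0.0
```

```bash
python3 - <<'E'
from h import *
go(.519,-.016,.03,-170.2)
s=snap('top','top1');snap('scene','scene1')
for t in ['screwdriver_b','marker_pen','wood_offcut','sanding_block','cover','case','case_in','lid_hinge']:
    for c in('top','scene'):
        print(t,c,[(np.round(r['position'],3).tolist(),round(r['score'],2)) for r in spot_point(c,t)[:4]])
E
```

```text
turn about tool z 0.0 | then shift cm [-0.16 -0.12 15.19] | now [ 0.5171 -0.0151  0.1819] [ 1.800e+02  1.000e-01 -1.702e+02]
screwdriver_b top []
screwdriver_b scene [([0.64, 0.011, 0.287], 0.44)]
marker_pen top [([0.542, -0.302, -0.001], 0.9), ([0.663, -0.202, -0.001], 0.74)]
marker_pen scene [([0.541, -0.301, -0.006], 0.7)]
wood_offcut top [([0.522, -0.371, 0.002], 0.98), ([0.447, -0.491, 0.0], 0.62)]
wood_offcut scene [([0.52, -0.37, 0.002], 0.61), ([0.446, -0.488, 0.001], 0.59)]
sanding_block top [([0.519, -0.013, 0.006], 0.79)]
sanding_block scene [([0.518, -0.012, 0.007], 0.67), ([0.535, -0.302, -0.003], 0.41)]
cover top []
cover scene [([0.518, 0.361, 0.003], 0.92)]
case top [([0.508, 0.014, -0.002], 0.77)]
case scene [([0.513, 0.014, -0.001], 0.93)]
case_in top [([0.516, 0.016, -0.001], 0.81), ([0.662, 0.219, 0.004], 0.6)]
case_in scene [([0.514, 0.013, 0.007], 0.91), ([0.639, 0.008, 0.286], 0.19)]
lid_hinge top []
lid_hinge scene [([0.511, 0.015, 0.055], 0.74), ([0.615, 0.011, 0.066], 0.58)]
```

View pics/scene1.png

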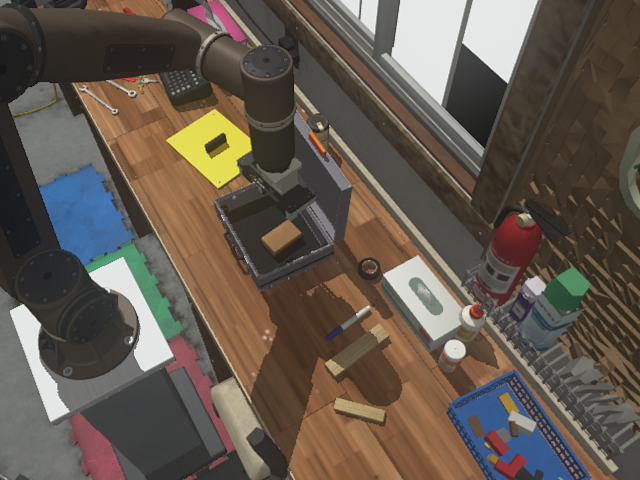

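The unobstructed scene view shows no screwdriver, so the tools are the pen at (348,324) and the strip at (357,352). The gripper is above the block, so I descend and grip.

Call:
play_rows(plan=[[0,0,2.5,0,0,0],[0,0,2.5,0,0,0],[0,0,2.5,0,0,0],[0,0,2.5,0,0,0],[0,0,2.0,0,0,0],[0,0,1.5,0,0,0],[0,0,1.5,0,0,0],[0,0,0,0,0,0]])

```text
clock: 4.45
tool_pos: [0.5149, -0.0177, 0.0289]
orientation: [-180.0, -0.3, -170.2]
force: [-0.7, -0.2, -0.5]
opening: 0.0868
gripper_force: 0.0
```

Call:
play_rows(plan=[[0,0,0,0,0,0],[0,0,0,0,0,0],[0,0,0,0,0,0],[0,0,0,0,0,0],[0,0,0,0,0,0],[0,0,0,0,0,0],[0,0,0,0,0,0],[0,0,0,0,0,0]], grip=4)

```text
clock: 5.12
tool_pos: [0.5171, -0.0171, 0.0324]
orientation: [180.0, 0.1, -170.2]
force: [-1.3, 1.1, 7.9]
opening: 0.0577
gripper_force: 30.0
```

Call:
play_rows(plan=[[0,0,-1.5,0,0,0],[0,0,-2.5,0,0,0],[0,0,-3,0,0,0],[0,0,-3,0,0,0],[0,0,-2.5,0,0,0],[0,0,0,0,0,0]])

```text
clock: 5.62
tool_pos: [0.5194, -0.0168, 0.1619]
orientation: [180.0, 0.5, -170.1]
force: [1.4, 0.4, -1.9]
opening: 0.0578
gripper_force: 30.0
```

```bash
python3 - <<'E'
from h import *
go(.43,-.195,.16,-170.2)
E
```

```text
turn about tool z 0.1 | then shift cm [ 11.84 -16.04   0.09] | now [ 0.5194 -0.0168  0.1619] [ 180.     0.5 -170.1]
```

Call:
play_rows(plan=[[1.5,-2.0,0,0,0,0],[1.5,-2.0,0,0,0,0],[1.5,-2.0,0,0,0,0],[1.5,-2.0,0,0,0,0],[1.5,-2.0,0,0,0,0],[1.5,-2.0,0,0,0,0],[1.5,-2.0,0,0,0,0],[1.5,-2.0,0,0,0,0],[0,0,2.5,0,0,0],[0,0,2.5,0,0,0],[0,0,2.5,0,0,0],[0,0,2.5,0,0,0],[0,0,1.5,0,0,0],[0,0,1.0,0,0,0],[0,0,0,0,0,0],[0,0,0,0,0,0]])

```text
clock: 6.95
tool_pos: [0.4251, -0.1954, 0.0311]
orientation: [180.0, -0.1, -170.2]
force: [-0.4, -0.7, -1.5]
opening: 0.0577
gripper_force: 30.0
```

```bash
python3 - <<'E'
from h import *
go(.43,-.195,.028,-170.2); o=get_obs();print(o['force'],o['opening'])
E
```

```text
turn about tool z 0.0 | then shift cm [-0.49 -0.04  0.31] | now [ 0.4251 -0.1954  0.0311] [ 1.800e+02 -1.000e-01 -1.702e+02]
[-0.36923636 -0.65820444 -1.51829104] 0.05766154574326756
```

Call:
play_rows(plan=[[0,0,0.15,0,0,0],[0,0,0.15,0,0,0],[0,0,0,0,0,0],[0,0,0,0,0,0]])

```text
clock: 7.28
tool_pos: [0.426, -0.1954, 0.0291]
orientation: [-180.0, 0.1, -170.2]
force: [0.1, -0.5, -1.4]
opening: 0.0576
gripper_force: 30.0
```

Call:
play_rows(plan=[[0,0,0,0,0,0],[0,0,0,0,0,0],[0,0,0,0,0,0],[0,0,0,0,0,0],[0,0,0,0,0,0],[0,0,-2.0,0,0,0],[0,0,-3,0,0,0],[0,0,-3,0,0,0],[0,0,-3,0,0,0],[0,0,0,0,0,0]], grip=8.7)

```text
clock: 8.12
tool_pos: [0.4288, -0.196, 0.1441]
orientation: [-179.8, 0.5, -170.1]
force: [1.9, 0.8, 0.6]
opening: 0.0875
gripper_force: 0.0
```

```bash
python3 - <<'E'
from h import *
s=snap('top','top2')
for n,u,v,z,t in [('wood',445,252,.019,14),('penwhite',414,230,.014,25),('penblue',419,262,.012,25)]:
    print(n,seg(s,u,v,z,t))
print([(r['position'],r['score']) for r in spot_point('top','sanding_block')])
go(.521,-.370,.12,-173.8)
E
```

```text
wood (array([ 0.4814, -0.2457], dtype=float32), 0.339, 0.198, -73.1)
penwhite (array([ 0.5873, -0.2937], dtype=float32), 0.041, 0.013, 6.2)
penblue (array([ 0.3442, -0.2696], dtype=float32), 1.089, 0.702, 88.4)
[([0.4295, -0.1931, 0.0015], 0.63)]
turn about tool z 3.6 | then shift cm [ -7.51 -18.38   2.02] | now [ 0.4264 -0.1954  0.1398] [-180.     0.2 -170.2]
```

View pics/top2.png

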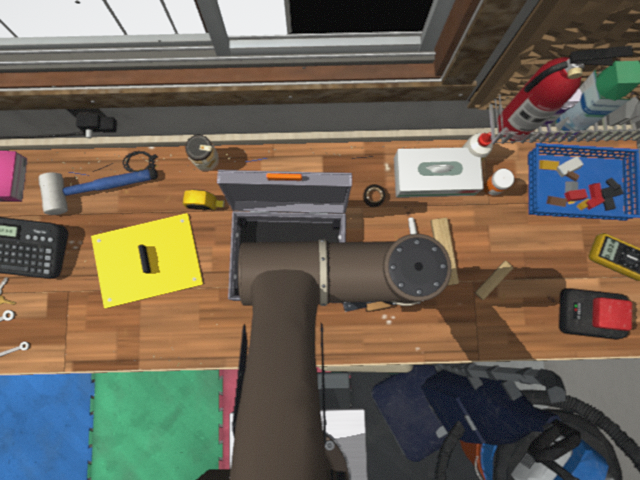

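The previously hidden right side shows only decoys, with no screwdriver. Next is the wood strip.

Call:
play_rows(plan=[[0,0,0,0,0,3.6],[-1.2,-3.0,0,0,0,0],[-1.2,-3.0,0,0,0,0],[-1.3,-3.1,0,0,0,0],[-1.3,-3.1,0,0,0,0],[-1.3,-3.1,0,0,0,0],[-1.2,-3.1,0,0,0,0],[0,0,2,0,0,0],[0,0,0,0,0,0]])

```text
clock: 8.97
tool_pos: [0.5181, -0.3705, 0.1129]
orientation: [179.8, -0.4, -174.0]
force: [-1.2, 1.0, -1.8]
opening: 0.0872
gripper_force: 0.0
```

```bash
python3 - <<'E'
from h import *
go(.521,-.370,.022,-173.8)
s=snap('top')
print(seg(s,447,280,.019,14),seg(s,413,222,.014,25))
for t in ['wood_offcut','marker_pen','sanding_block']:
  print(t,[(np.round(r['position'],3).tolist(),round(r['score'],2)) for c in('top','scene') for r in (snap(c),spot_point(c,t))[1][:3]])
E
```

```text
turn about tool z -0.2 | then shift cm [-0.36 -0.02  9.09] | now [ 0.5181 -0.3705  0.1129] [ 179.8   -0.4 -174. ]
(array([ 0.4692, -0.3755], dtype=float32), 0.061, 0.036, 5.8) (array([ 0.6008, -0.0763], dtype=float32), 1.695, 1.208, 88.6)
wood_offcut [([0.447, -0.491, -0.0], 0.71), ([0.522, -0.37, 0.001], 0.6), ([0.522, -0.368, 0.001], 0.95), ([0.446, -0.485, -0.001], 0.68)]
marker_pen [([0.518, 0.371, -0.002], 0.32), ([0.537, -0.298, 0.0], 0.51)]
sanding_block [([0.509, 0.016, -0.002], 0.55), ([0.431, -0.195, 0.001], 0.72)]
```

Call:
play_rows(plan=[[-0.3,0,0,0,0,0],[0,0,2,0,0,0],[0,0,2,0,0,0],[0,0,2,0,0,0],[0,0,1.2,0,0,0],[0,0,1.2,0,0,0],[0,0,0.7,0,0,0],[0,0,0,0,0,0]], grip=5.8)

```text
clock: 10.28
tool_pos: [0.5226, -0.3696, 0.0261]
orientation: [179.9, -0.1, -173.8]
force: [0.1, 0.3, 0.6]
opening: 0.0582
gripper_force: 0.0
```

Call:
play_rows(plan=[[0,0,0,0,0,0],[0,0,0,0,0,0],[0,0,0,0,0,0],[0,0,0,0,0,0],[0,0,0,0,0,0],[0,0,0,0,0,0],[0,0,0,0,0,0]], grip=2.5)

```text
clock: 10.87
tool_pos: [0.5238, -0.3701, 0.0286]
orientation: [-179.9, 0.1, -173.8]
force: [-0.3, 1.6, 5.5]
opening: 0.0378
gripper_force: 30.0
```

Call:
play_rows(plan=[[0,0,-1.5,0,0,0],[0,0,-2.5,0,0,0],[0,0,-3,0,0,0],[0,0,-3,0,0,0],[0,0,-2.5,0,0,0],[0,0,-1.5,0,0,0],[0,0,0,0,0,0]])

```text
clock: 11.45
tool_pos: [0.5247, -0.3706, 0.1716]
orientation: [-179.8, 0.3, -173.8]
force: [0.1, -0.7, -0.7]
opening: 0.0375
gripper_force: 30.0
```

```bash
python3 - <<'E'
from h import *
go(.513,.05,.16,-182.6)
E
```

```text
turn about tool z 8.8 | then shift cm [ 3.09 41.97  1.02] | now [ 0.5247 -0.3706  0.1716] [-179.8    0.3 -173.8]
```

Call:
play_rows(plan=[[0,0,0,0,0,2.9],[0,0,0,0,0,2.9],[0,0,0,0,0,3.0],[0.15,1.8,0,0,0,0],[0.2,3,0,0,0,0],[0.2,3,0,0,0,0],[0.2,3,0,0,0,0],[0.2,3,0,0,0,0],[0.2,3,0,0,0,0],[0.2,3,0,0,0,0],[0.2,3,0,0,0,0],[0.2,3,0,0,0,0],[0.2,3,0,0,0,0],[0.2,3,0,0,0,0],[0.2,3,0,0,0,0],[0.25,3,0,0,0,0],[0.2,3,0,0,0,0],[0.25,1,0,0,0,0],[0,0,0,0,0,0]])

```text
clock: 13.03
tool_pos: [0.5107, 0.0511, 0.1665]
orientation: [-180.0, -0.1, 177.6]
force: [-0.7, -0.8, -2.1]
opening: 0.0374
gripper_force: 30.0
```

```bash
python3 - <<'E'
from h import *
snap('scene','scene2');o=get_obs();print(o['opening'],o['gripper_force'])
go(.515,.048,.034,-182.6)
E
```

```text
0.03751488698768261 29.999291002750397
turn about tool z 0.1 | then shift cm [-0.46 -0.17 13.26] | now [0.5107 0.0499 0.1666] [-1.800e+02 -1.000e-01  1.775e+02]
```

View pics/scene2.png

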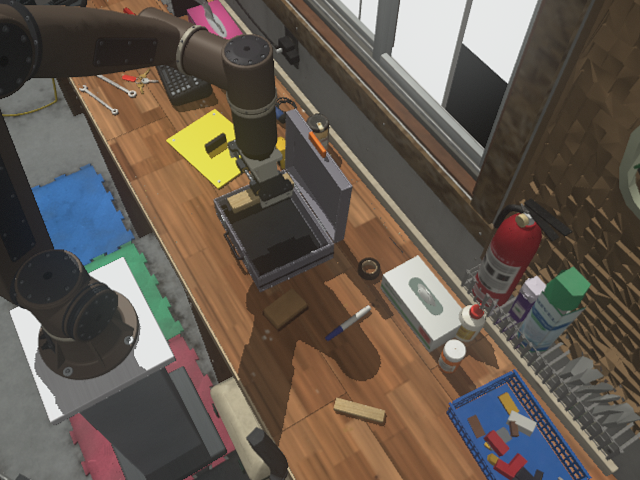

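The strip is held over the case at (255,195). The block lies on the bench at (285,308) and the pen is at (348,324). I lower the strip and release it.

Call:
play_rows(plan=[[-0.25,-0.1,0,0,0,0],[-0.2,-0.1,0,0,0,0],[0,0,2.5,0,0,0],[0,0,2.5,0,0,0],[0,0,2.5,0,0,0],[0,0,2.5,0,0,0],[0,0,1.5,0,0,0],[0,0,1.0,0,0,0],[0,0,0.4,0,0,0],[0,0,0,0,0,0],[0,0,0,0,0,0]])

```text
clock: 14.0
tool_pos: [0.5165, 0.0467, 0.0391]
orientation: [180.0, 0.0, 177.4]
force: [0.9, 0.4, -1.6]
opening: 0.0376
gripper_force: 30.0
```

Call:
play_rows(plan=[[0,0,0,0,0,0],[0,0,0,0,0,0],[0,0,0,0,0,0],[0,0,0,0,0,0],[0,0,-1.5,0,0,0],[0,0,-2.5,0,0,0],[0,0,-3,0,0,0],[0,0,-3,0,0,0],[0,0,-3,0,0,0],[0,0,0,0,0,0]], grip=5.8)

```text
clock: 14.83
tool_pos: [0.5191, 0.0479, 0.175]
orientation: [179.8, 0.5, 177.5]
force: [1.2, 0.1, 0.7]
opening: 0.0585
gripper_force: 0.0
```

```bash
python3 - <<'E'
from h import *
snap('scene')
print([(np.round(r['position'],3).tolist(),round(r['score'],2)) for t in ('marker_pen','wood_offcut') for r in spot_point('scene',t)[:3]])
go(.543,-.300,.15,-172)
E
```

```text
[([0.539, -0.3, -0.002], 0.8), ([0.509, 0.013, 0.001], 0.39), ([0.515, 0.049, 0.003], 0.88), ([0.448, -0.487, -0.001], 0.75)]
turn about tool z -10.6 | then shift cm [  2.14 -34.74   1.86] | now [0.5158 0.047  0.169 ] [1.799e+02 1.000e-01 1.774e+02]
```

Call:
play_rows(plan=[[0,0,0,0,0,-3.5],[0,0,0,0,0,-3.5],[0,0,0,0,0,-3.6],[0.2,-2.8,0,0,0,0],[0.2,-3.2,0,0,0,0],[0.2,-3.2,0,0,0,0],[0.2,-3.2,0,0,0,0],[0.2,-3.2,0,0,0,0],[0.2,-3.2,0,0,0,0],[0.2,-3.2,0,0,0,0],[0.2,-3.2,0,0,0,0],[0.2,-3.2,0.5,0,0,0],[0.2,-3.2,0.7,0,0,0],[0.2,-3.1,0.7,0,0,0],[0,0,0,0,0,0]])

```text
clock: 16.23
tool_pos: [0.5409, -0.3036, 0.1459]
orientation: [179.9, -0.3, -172.2]
force: [1.2, 0.5, 0.3]
opening: 0.0579
gripper_force: 0.0
```

```bash
python3 - <<'E'
from h import *
snap('scene')
print([(np.round(r['position'],3).tolist(),round(r['score'],2)) for t in ('marker_pen','wood_offcut') for r in spot_point('scene',t)[:3]])
go(.542,-.300,.022,-171.8)
E
```

```text
[([0.537, -0.299, -0.002], 0.48), ([0.638, 0.006, 0.285], 0.47), ([0.446, -0.487, 0.002], 0.72), ([0.514, 0.052, 0.005], 0.66)]
turn about tool z -0.3 | then shift cm [-0.07 -0.03 12.59] | now [ 0.5416 -0.2999  0.1479] [ 1.799e+02 -1.000e-01 -1.721e+02]
```

Call:
play_rows(plan=[[0,0,2.5,0,0,0],[0,0,2.5,0,0,0],[0,0,2.5,0,0,0],[0,0,2.0,0,0,0],[0,0,1.5,0,0,0],[0,0,1.0,0,0,0],[0,0,0.3,0,0,0],[0,0,0,0,0,0],[0,0,0,0,0,0],[0,0,0,0,0,0]])

```text
clock: 17.22
tool_pos: [0.5434, -0.2998, 0.0278]
orientation: [-180.0, 0.1, -171.9]
force: [0.2, 0.8, -0.7]
opening: 0.0579
gripper_force: 0.0
```

```bash
python3 - <<'E'
from h import *
go(.542,-.300,.022,-171.8); print(get_obs()['force'])
snap('scene'); go(.542,-.300,.022,-171.8)
E
```

```text
turn about tool z -0.1 | then shift cm [ 0.14 -0.    0.58] | now [ 0.5434 -0.2998  0.0278] [-1.800e+02  1.000e-01 -1.719e+02]
[ 0.22149946  0.77068737 -0.68205706]
turn about tool z -0.2 | then shift cm [0.14 0.01 0.58] | now [ 0.5433 -0.2999  0.0278] [-1.80e+02  1.00e-01 -1.72e+02]
```

Call:
play_rows(plan=[[0,0,0.35,0,0,0],[0,0,0.25,0,0,0],[0,0,0,0,0,0],[0,0,0,0,0,0]])

```text
clock: 17.6
tool_pos: [0.5424, -0.2998, 0.0205]
orientation: [180.0, -0.0, -172.0]
force: [-0.7, -0.5, 0.3]
opening: 0.0581
gripper_force: 0.0
```

Call:
play_rows(plan=[[0,0,0,0,0,0],[0,0,0,0,0,0],[0,0,0,0,0,0],[0,0,0,0,0,0],[0,0,0,0,0,0],[0,0,0,0,0,0],[0,0,0,0,0,0]], grip=0.8)

```text
clock: 18.18
tool_pos: [0.5426, -0.2998, 0.0206]
orientation: [-180.0, 0.0, -172.0]
force: [-0.2, -0.4, 0.1]
opening: 0.0166
gripper_force: 0.1
```

Call:
play_rows(plan=[[0,0,-1.5,0,0,0],[0,0,-2.5,0,0,0],[0,0,-3,0,0,0],[0,0,-3,0,0,0],[0,0,-2.5,0,0,0],[0,0,-1.5,0,0,0],[0,0,0,0,0,0],[0,0,0,0,0,0]])

```text
clock: 18.85
tool_pos: [0.5429, -0.2998, 0.1615]
orientation: [-180.0, 0.1, -172.0]
force: [-0.7, -0.3, -1.5]
opening: 0.0146
gripper_force: 29.9
```

```bash
python3 - <<'E'
from h import *
go(.511,-.027,.16,-182.6)
E
```

```text
turn about tool z 10.6 | then shift cm [ 4.42 27.11  0.13] | now [ 0.5429 -0.2998  0.1615] [-1.80e+02  1.00e-01 -1.72e+02]
```

Call:
play_rows(plan=[[0,0,0,0,0,3.5],[0,0,0,0,0,3.5],[0,0,0,0,0,3.6],[0.3,1.6,0,0,0,0],[0.4,2.5,0,0,0,0],[0.4,2.5,0,0,0,0],[0.4,2.5,0,0,0,0],[0.4,2.5,0,0,0,0],[0.4,2.5,0,0,0,0],[0.4,2.5,0,0,0,0],[0.4,2.5,0,0,0,0],[0.4,2.5,0,0,0,0],[0.4,2.5,0,0,0,0],[0.3,2.0,0,0,0,0],[0.2,1.0,0,0,0,0],[0,0,0,0,0,0]])

```text
clock: 20.18
tool_pos: [0.51, -0.0257, 0.1596]
orientation: [-180.0, -0.1, 177.5]
force: [-0.7, -0.2, -0.2]
opening: 0.0143
gripper_force: 29.9
```

```bash
python3 - <<'E'
from h import *
o=get_obs();print(o['opening'],o['gripper_force'])
go(.511,-.027,.030,-182.6)
s=snap('scene'); cv2.imwrite('pics/c3.png',cv2.resize(s['frame'][150:340,190:400],None,fx=2.5,fy=2.5)[:,:,::-1])
E
```

```text
0.01430938247404141 29.946393158352294
turn about tool z 0.1 | then shift cm [-0.12 -0.13 12.96] | now [ 0.51   -0.0257  0.1596] [-1.800e+02 -1.000e-01  1.775e+02]
```

View pics/c3.png

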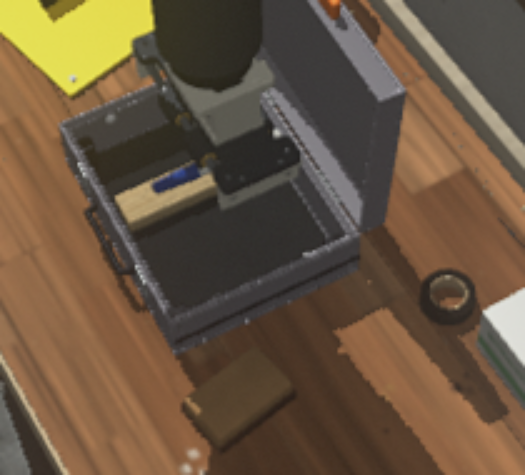

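The pen is held at crop (180,180), with the strip on the case floor below it at (165,195). I lower and release.

Call:
play_rows(plan=[[0,0,2.5,0,0,0],[0,0,2.5,0,0,0],[0,0,2.5,0,0,0],[0,0,2.5,0,0,0],[0,0,1.5,0,0,0],[0,0,1.2,0,0,0],[0,0,0.3,0,0,0],[0,0,0,0,0,0],[0,0,0,0,0,0]])

```text
clock: 20.98
tool_pos: [0.511, -0.0277, 0.0307]
orientation: [-180.0, -0.0, 177.4]
force: [-0.2, 0.4, -0.3]
opening: 0.0146
gripper_force: 29.9
```

Call:
play_rows(plan=[[0,0,0,0,0,0],[0,0,0,0,0,0],[0,0,0,0,0,0],[0,0,0,0,0,0],[0,0,-1.5,0,0,0],[0,0,-2.5,0,0,0],[0,0,-3,0,0,0],[0,0,-3,0,0,0],[0,0,-3,0,0,0],[4,0,0,0,0,0],[4,0,0,0,0,0],[0,0,0,0,0,0]], grip=3.5)

```text
clock: 21.98
tool_pos: [0.424, -0.0245, 0.1603]
orientation: [179.9, -0.1, 177.3]
force: [-1.6, -0.3, -1.5]
opening: 0.035
gripper_force: 0.0
```

```bash
python3 - <<'E'
from h import *
b=snap('scene'); s=snap('top')
for t in ('marker_pen','wood_offcut','sanding_block','cover'):
  for c in ('top','scene'): print(t,c,[(np.round(r['position'],3).tolist(),round(r['score'],2)) for r in spot_point(c,t)[:3]])
print(seg(s,170,270,.006,25))
w=w2pix(s,[.519,.365,.036]); print('handle px',w)
print('handle',seg(s,146,255,.036,18),seg(s,149,270,.036,18))
go(.519,.365,.12,-167.6)
cv2.imwrite('pics/c4.png',cv2.resize(np.hstack([s['frame'][200:310,80:360]]),None,fx=2.8,fy=2.8)[:,:,::-1])
E
```

```text
marker_pen top []
marker_pen scene [([0.508, -0.025, 0.002], 0.59), ([0.514, 0.049, 0.006], 0.46)]
wood_offcut top [([0.446, -0.492, 0.001], 0.6)]
wood_offcut scene [([0.446, -0.488, 0.002], 0.85), ([0.515, 0.05, 0.007], 0.77)]
sanding_block top [([0.457, -0.18, 0.002], 0.76), ([0.666, -0.202, -0.002], 0.34)]
sanding_block scene [([0.454, -0.18, 0.003], 0.92)]
cover top []
cover scene [([0.522, 0.361, 0.002], 0.94)]
(array([0.519 , 0.3649], dtype=float32), 0.245, 0.184, -77.6)
handle px [np.float64(142.08854450591159), np.float64(257.9428411690964)]
handle (array([0.5167, 0.3578], dtype=float32), 0.067, 0.012, 13.1) (array([0.5168, 0.3572], dtype=float32), 0.066, 0.011, 10.9)
turn about tool z -15.0 | then shift cm [-16.92  36.06   3.99] | now [ 0.4312 -0.0235  0.1602] [-180.    -0.   177.4]
```

View pics/c4.png

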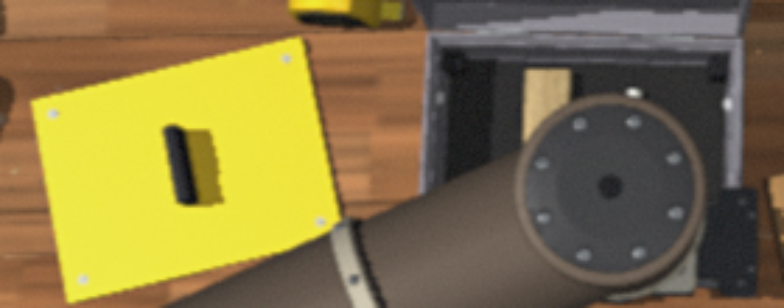

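The strip and pen lie on the case floor. The sanding block was knocked to (0.455,-0.18), which is still flat and about 0.2 m from the case. The cover is at crop (185,170) with its handle at (180,165). Next I fetch the cover.

Call:
play_rows(plan=[[0,0,0,0,0,-5],[0,0,0,0,0,-5],[0,0,0,0,0,-5],[-0.8,1.8,0,0,0,0],[-1.4,3,0,0,0,0],[-1.4,3,0,0,0,0],[-1.4,3,0,0,0,0],[-1.4,3,0,0,0,0],[-1.4,3,0,0,0,0],[-1.4,3,0,0,0,0],[-1.4,3,0,0,0,0],[-1.4,3,0,0,0,0],[-1.4,3,0,0,0,0],[-1.4,3,0,0,0,0],[-1.4,2.9,0.5,0,0,0],[-0.9,1.0,0.8,0,0,0],[0,0,1,0,0,0],[0,0,0,0,0,0],[0,0,0,0,0,0]], grip=8)

```text
clock: 24.07
tool_pos: [0.5205, 0.3609, 0.1362]
orientation: [-179.9, -0.1, -167.6]
force: [-1.0, 0.0, -0.3]
opening: 0.0799
gripper_force: 0.0
```

```bash
python3 - <<'E'
from h import *
s=snap('scene')
print([(np.round(r['position'],3).tolist(),round(r['score'],2)) for r in spot_point('scene','cover')[:3]])
go(.519,.363,.0275,-167.6)
E
```

```text
[([0.518, 0.365, 0.003], 0.58)]
turn about tool z -0.0 | then shift cm [ 0.17  0.23 11.03] | now [0.5211 0.3612 0.1378] [-180.    -0.  -167.6]
```

Call:
play_rows(plan=[[0.2,0.2,2.5,0,0,0],[0,0,2.5,0,0,0],[0,0,2.5,0,0,0],[0,0,1.5,0,0,0],[0,0,1.0,0,0,0],[0,0,0.4,0,0,0],[0,0,0,0,0,0],[0,0,0,0,0,0],[0,0,0,0,0,0]])

```text
clock: 24.92
tool_pos: [0.5193, 0.3641, 0.035]
orientation: [179.9, 0.1, -167.6]
force: [-0.2, 0.5, -0.0]
opening: 0.08
gripper_force: 0.0
```

```bash
python3 - <<'E'
from h import *
go(.519,.364,.0270,-167.6);print(get_obs()['force'])
E
```

```text
turn about tool z 0.0 | then shift cm [ 0.04 -0.    0.8 ] | now [0.5193 0.3641 0.035 ] [ 1.799e+02  1.000e-01 -1.676e+02]
[-0.18682319  0.45070746 -0.00888302]
```

Call:
play_rows(plan=[[0,0,0.4,0,0,0],[0,0,0.35,0,0,0],[0,0,0,0,0,0],[0,0,0,0,0,0]])

```text
clock: 25.25
tool_pos: [0.5186, 0.3633, 0.0259]
orientation: [-180.0, -0.0, -167.6]
force: [-0.5, 0.1, 0.3]
opening: 0.08
gripper_force: 0.0
```

Call:
play_rows(plan=[[0,0,0,0,0,0],[0,0,0,0,0,0],[0,0,0,0,0,0],[0,0,0,0,0,0],[0,0,0,0,0,0],[0,0,0,0,0,0],[0,0,0,0,0,0],[0,0,0,0,0,0],[0,0,0,0,0,0]], grip=0.5)

```text
clock: 26.0
tool_pos: [0.5187, 0.3635, 0.0261]
orientation: [180.0, 0.0, -167.6]
force: [0.2, -0.4, -0.9]
opening: 0.0256
gripper_force: 0.0
```

Call:
play_rows(plan=[[0,0,-1.0,0,0,0],[0,0,-1.5,0,0,0],[0,0,-2,0,0,0],[0,0,-2.5,0,0,0],[0,0,-2.5,0,0,0],[0,0,-1.5,0,0,0],[0,0,-1,0,0,0],[0,0,0,0,0,0],[0,0,0,0,0,0]])

```text
clock: 26.75
tool_pos: [0.5184, 0.3634, 0.1461]
orientation: [180.0, -0.0, -167.6]
force: [-0.2, 0.7, -1.8]
opening: 0.0136
gripper_force: 30.0
```

```bash
python3 - <<'E'
from h import *
go(.50,.013,.16,-182.6)
s=snap('top'); o=get_obs(); z=o['tool_pos'][2]-.022
print(o['opening'],o['gripper_force'],seg(s,180,275,z,25))
E
```

```text
turn about tool z 15.0 | then shift cm [  0.25 -35.08  -1.41] | now [0.5184 0.3634 0.1461] [ 180.    -0.  -167.6]
0.013418490853844677 29.99546706676483 (array([0.4665, 0.3478], dtype=float32), 0.241, 0.077, -77.6)
```

Call:
play_rows(plan=[[0,0,-0.5,0,0,2.5],[0,0,-1,0,0,2.5],[0,0,-1,0,0,2.5],[0,0,0,0,0,2.5],[0,0,0,0,0,2.5],[0,0,0,0,0,2.5],[0.1,-1,0,0,0,0],[0.1,-2,0,0,0,0],[0.1,-3,0,0,0,0],[0,-3.2,0,0,0,0],[0,-3.2,0,0,0,0],[0,-3.2,0,0,0,0],[0,-3.2,0,0,0,0],[0,-3.2,0,0,0,0],[0,-3.2,0,0,0,0],[0,-3.2,0,0,0,0],[0,-3,0,0,0,0],[0,-2.2,0,0,0,0],[0,-1.0,0,0,0,0],[0,0,0,0,0,0]])

```text
clock: 28.47
tool_pos: [0.4989, 0.0157, 0.1702]
orientation: [-180.0, -0.1, 177.3]
force: [-0.6, -0.4, -1.9]
opening: 0.0138
gripper_force: 30.0
```

```bash
python3 - <<'E'
from h import *
s=snap('scene','scene5');print(get_obs()['gripper_force'],get_obs()['opening'])
print([(np.round(r['position'],3).tolist(),round(r['score'],2)) for r in spot_point('scene','cover')[:3]])
snap('top');print([(np.round(r['position'],3).tolist(),round(r['score'],2)) for r in spot_point('top','cover')[:3]])
go(.512,.013,.10,-182.6)
cv2.imwrite('pics/c5.png',cv2.resize(s['frame'][130:330,170:400],None,fx=2.9,fy=2.9,interpolation=cv2.INTER_CUBIC)[:,:,::-1])
E
```

```text
29.99554216861725 0.01375201090167624
[([0.5, 0.015, 0.128], 0.93), ([0.662, -0.204, -0.002], 0.25)]
[([0.5, 0.022, 0.124], 0.86)]
turn about tool z 0.1 | then shift cm [-1.22 -0.5   7.07] | now [0.5001 0.0186 0.1707] [-180.    -0.   177.5]
```

View pics/c5.png

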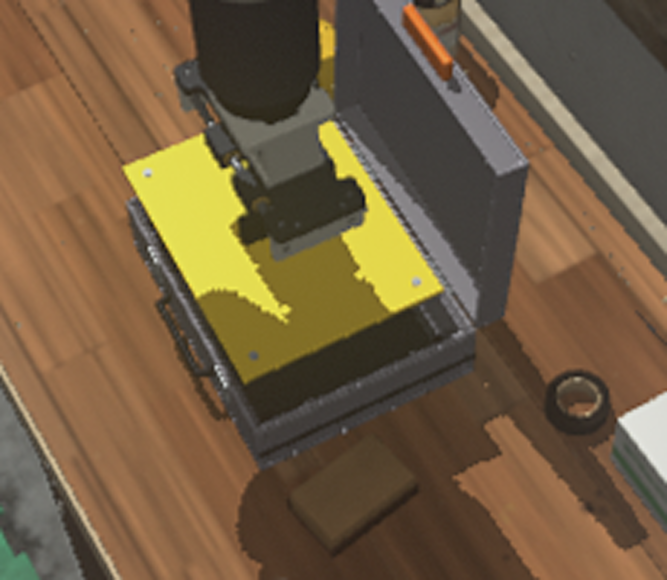

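```bash
python3 - <<'E'
from h import *
from scipy.optimize import least_squares
s=snap('top'); img=cv2.imread('pics/top0.png')
sat=cv2.cvtColor(img,cv2.COLOR_BGR2HSV)[:,:,1].astype(float)
def edge(row,c0,c1):
    r=sat[row,c0:c1]; g=np.abs(np.diff(cv2.GaussianBlur(r[None],(5,1),0)[0])); g[g<g.max()*.4]=0
    return c0+.5+(g*np.arange(len(g))).sum()/g.sum()
for nm,c in (('L',lambda v:(222,240)),('R',lambda v:(338,353))):
    W=np.array([pix2w(s,edge(v,*c(v)),v,.07)[:2] for v in range(222,296,3)])
    k=np.polyfit(W[:,0],W[:,1],1); res=W[:,1]-np.polyval(k,W[:,0]); ok=np.abs(res)<.003;k=np.polyfit(W[ok,0],W[ok,1],1)
    print(nm,'y at x=.513',np.polyval(k,.513).round(4),'yaw',np.degrees(np.arctan(k[0])).round(2),ok.sum(),res.std())
a=snap('scene')
px=np.array([(123,167),(247,382),(442,290)])/2.9+np.array([170,130])
L=[(-.092,.122),(-.092,-.122),(.092,-.122)]
def f(q):
    c,n=np.cos(q[3]),np.sin(q[3]); return np.ravel([np.array(w2pix(a,[q[0]+c*x-n*y,q[1]+n*x+c*y,q[2]]))-p for (x,y),p in zip(L,px)])
r=least_squares(f,[.5,.015,.13,-.04]);print('cover',r.x.round(4),np.degrees(r.x[3]),r.fun.round(1))
print(get_obs()['tool_pos'])
E
```

```text
L y at x=.513 0.1491 yaw -2.78 25 0.0002764286741785157
R y at x=.513 -0.1231 yaw -2.96 25 0.0004001116336577306
cover [ 0.505   0.0204  0.1193 -0.0454] -2.5997628935329407 [ 0.1  0.7 -0.8 -0.5  0.7 -0.2]
[0.50016562 0.01879708 0.17085587]
```

```bash
python3 - <<'E'
from h import *
go(.511,.0125,.125,-182.85)
E
```

```text
turn about tool z 0.3 | then shift cm [-1.11 -0.57  4.59] | now [0.5002 0.0188 0.1709] [-180.    -0.   177.5]
```

Call:
play_rows(plan=[[-0.4,-0.2,0,0,0,0.3],[-0.4,-0.2,0,0,0,0],[-0.3,-0.2,0,0,0,0],[0,0,1,0,0,0],[0,0,1,0,0,0],[0,0,1,0,0,0],[0,0,1,0,0,0],[0,0,0.6,0,0,0],[0,0,0,0,0,0],[0,0,0,0,0,0],[0,0,0,0,0,0]])

```text
clock: 29.68
tool_pos: [0.5111, 0.0115, 0.1253]
orientation: [-180.0, 0.0, 177.1]
force: [0.4, 0.0, -0.8]
opening: 0.0136
gripper_force: 30.0
```

```bash
python3 - <<'E'
from h import *
s=snap('scene')
print([(np.round(r['position'],3).tolist(),round(r['score'],2)) for r in spot_point('scene','cover')[:3]])
go(.511,.0125,.10,-182.85); print(get_obs()['force'])
cv2.imwrite('pics/c6.png',cv2.resize(s['frame'][150:310,190:370],None,fx=3.7,fy=3.7,interpolation=cv2.INTER_CUBIC)[:,:,::-1])
E
```

```text
[([0.512, 0.01, 0.081], 0.55)]
turn about tool z -0.0 | then shift cm [0.03 0.09 2.56] | now [0.5112 0.0116 0.1256] [1.800e+02 1.000e-01 1.771e+02]
[-0.26042398 -0.06281527 -1.35998807]
```

View pics/c6.png

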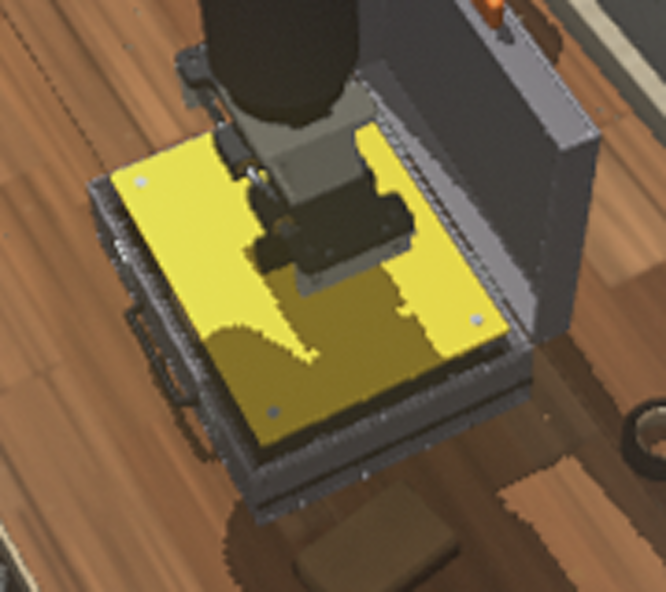

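The cover is nearly aligned over the case opening, with corners at (110,178), (262,445) and (508,330) and an even margin. I lower it gently.

Call:
play_rows(plan=[[0,0.1,0.3,0,0,0],[0,0,0.3,0,0,0],[0,0,0.3,0,0,0],[0,0,0.3,0,0,0],[0,0,0.2,0,0,0],[0,0,0.2,0,0,0],[0,0,0,0,0,0],[0,0,0,0,0,0]])

```text
clock: 30.45
tool_pos: [0.5108, 0.0124, 0.1089]
orientation: [-180.0, -0.0, 177.1]
force: [-0.1, 1.1, -1.7]
opening: 0.0134
gripper_force: 30.0
```

Call:
play_rows(plan=[[0,0,0.2,0,0,0],[0,0,0.2,0,0,0],[0,0,0.2,0,0,0],[0,0,0,0,0,0],[0,0,0,0,0,0]])

```text
clock: 30.87
tool_pos: [0.5111, 0.0124, 0.1032]
orientation: [-180.0, 0.0, 177.1]
force: [0.2, 0.3, -0.0]
opening: 0.0136
gripper_force: 30.1
```

```bash
python3 - <<'E'
from h import *
s=snap('scene'); o=get_obs()
print([(np.round(r['position'],3).tolist(),round(r['score'],2)) for r in spot_point('scene','cover')[:3]],o['force'],o['moment'],o['opening'])
go(.511,.0125,.10,-182.85)
E
```

```text
[([0.641, 0.005, 0.283], 0.59)] [0.32913285 0.50806345 0.75500186] [-0.21817494 -0.03465785  0.02194065] 0.013103860690125329
turn about tool z -0.0 | then shift cm [0.01 0.01 0.32] | now [0.5111 0.0124 0.1032] [180.    0.  177.1]
```

The grip now reads about 0.8 N upward, so the cover is resting on the catches (TCP z .103 means underside about .058). I press slowly while still gripping.

Call:
play_rows(plan=[[0,0,0.15,0,0,0],[0,0,0.15,0,0,0],[0,0,0.15,0,0,0],[0,0,0,0,0,0]])

```text
clock: 31.3
tool_pos: [0.511, 0.0126, 0.0983]
orientation: [180.0, 0.0, 177.1]
force: [0.4, 2.1, 1.4]
opening: 0.0134
gripper_force: 30.6
```

Call:
play_rows(plan=[[0,0,0.15,0,0,0],[0,0,0.15,0,0,0],[0,0,0.15,0,0,0],[0,0,0,0,0,0]])

```text
clock: 31.63
tool_pos: [0.5107, 0.0127, 0.0935]
orientation: [180.0, -0.0, 177.1]
force: [0.7, 3.3, -1.1]
opening: 0.0137
gripper_force: 29.9
```

Call:
play_rows(plan=[[0,0,0.15,0,0,0],[0,0,0.15,0,0,0],[0,0,0.15,0,0,0],[0,0,0,0,0,0]])

```text
clock: 31.97
tool_pos: [0.5101, 0.012, 0.0888]
orientation: [-180.0, -0.1, 177.1]
force: [0.2, 1.9, -3.8]
opening: 0.014
gripper_force: 29.9
```

Call:
play_rows(plan=[[0,0,0.15,0,0,0],[0,0,0.15,0,0,0],[0,0,0,0,0,0],[0,0,0,0,0,0]])

```text
clock: 32.3
tool_pos: [0.5103, 0.012, 0.0876]
orientation: [-180.0, -0.0, 177.1]
force: [-6.6, 2.0, 13.9]
opening: 0.0139
gripper_force: 30.0
```

```bash
python3 - <<'E'
from h import *
s=snap('scene'); o=get_obs()
print([(np.round(r['position'],3).tolist(),round(r['score'],2)) for r in spot_point('scene','cover')[:3]],o['force'],o['moment'],o['tool_pos'])
cv2.imwrite('pics/c7.png',cv2.resize(s['frame'][150:310,190:370],None,fx=3.7,fy=3.7,interpolation=cv2.INTER_CUBIC)[:,:,::-1])
E
```

```text
[([0.515, 0.01, 0.043], 0.86)] [-6.37461175  1.2693412  13.79387594] [ 0.54440219  2.33444525 -0.04593227] [0.51032717 0.01202342 0.08760577]
```

View pics/c7.png

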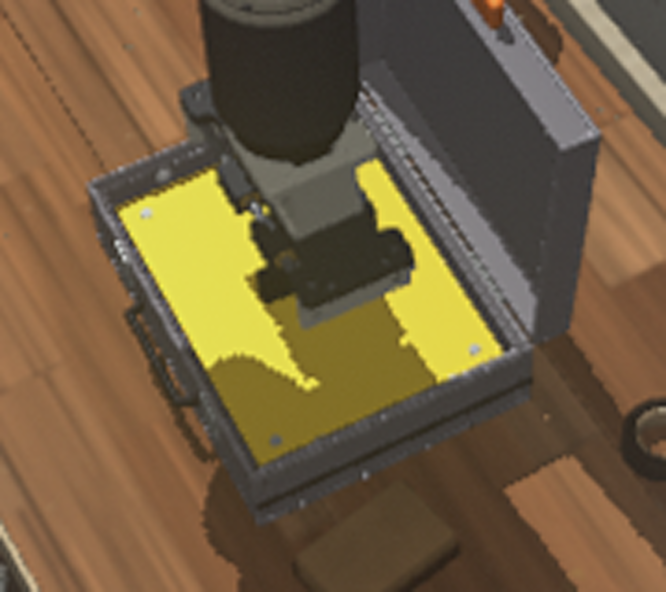

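The cover now sits well below the rim, the network gives z = 0.043, and the press met a hard stop at 14 N. I release and go up.

Call:
play_rows(plan=[[0,0,0,0,0,0],[0,0,0,0,0,0],[0,0,0,0,0,0],[0,0,0,0,0,0],[0,0,0,0,0,0],[0,0,-1.5,0,0,0],[0,0,-2.5,0,0,0],[0,0,-3,0,0,0],[0,0,-3,0,0,0],[2,0,-3,0,0,0],[3,0,-3,0,0,0],[3,-1,-3,0,0,0],[3,-3,-3,0,0,0],[0,-4,0,0,0,0],[0,-4,0,0,0,0],[0,-4,0,0,0,0],[0,-4,0,0,0,0],[0,-4,0,0,0,0],[0,-4,0,0,0,0],[0,0,0,0,0,0]], grip=4.5)

```text
clock: 34.07
tool_pos: [0.3938, -0.2611, 0.2982]
orientation: [-179.9, -0.1, 176.8]
force: [0.2, 0.3, 0.6]
opening: 0.0447
gripper_force: 0.0
```

```bash
python3 - <<'E'
from h import *
s=snap('scene'); t=snap('top'); o=get_obs()
for c in ('scene','top'):
  for n in ('cover','sanding_block','lid_tab','lid_hinge'): print(n,c,[(np.round(r['position'],3).tolist(),round(r['score'],2)) for r in spot_point(c,n)[:2]])
print(o['tool_pos'],o['orientation'])
a=cv2.resize(t['frame'][160:310,215:365],None,fx=2.6,fy=2.6,interpolation=cv2.INTER_CUBIC);b=cv2.resize(s['frame'][150:300,190:340],None,fx=2.6,fy=2.6,interpolation=cv2.INTER_CUBIC)
cv2.imwrite('pics/c8.png',np.hstack([a,b])[:,:,::-1])
print(seg(t,262,280,.048,25), seg(t,325,280,.048,25))
E
```

```text
cover scene []
sanding_block scene [([0.452, -0.178, 0.001], 0.65)]
lid_tab scene [([0.64, 0.008, 0.287], 0.97)]
lid_hinge scene [([0.616, 0.011, 0.07], 0.79)]
cover top []
sanding_block top [([0.64, 0.005, 0.292], 0.2)]
lid_tab top [([0.641, 0.007, 0.292], 0.65)]
lid_hinge top [([0.618, 0.007, 0.073], 0.76)]
[ 0.39425166 -0.2572823   0.29806148] [ 1.79982110e+02 -8.77354718e-02  1.76867567e+02]
(array([0.5158, 0.0736], dtype=float32), 0.183, 0.114, -1.5) (array([ 0.5947, -0.0755], dtype=float32), 1.651, 1.176, 88.6)
```

View pics/c8.png

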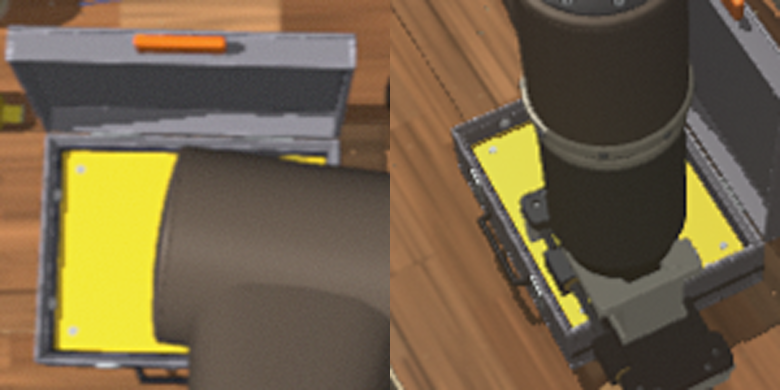

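The cover is down inside the rim all round where visible. Now I go behind the lid with the fingers closed.

```bash
python3 - <<'E'
from h import *
go(.39,-.257,.40,-182.9); go(.69,-.257,.40,-182.9); go(.69,.0045,.40,-182.9)
E
```

```text
turn about tool z 0.1 | then shift cm [  0.52  -0.25 -10.1 ] | now [ 0.3954 -0.2548  0.299 ] [-180.     0.   177.2]
turn about tool z 0.1 | then shift cm [-29.44   1.27 -10.08] | now [ 0.3954 -0.2548  0.299 ] [-180.     0.   177.2]
turn about tool z 0.1 | then shift cm [-28.12  27.39 -10.09] | now [ 0.3954 -0.2548  0.299 ] [-180.     0.   177.2]
```

Call:
play_rows(plan=[[0,0,-3,0,0,0],[0,0,-3.5,0,0,0],[-2,0,-3.5,0,0,0],[-3,0,0,0,0,0],[-3,0,0,0,0,0],[-3,0,0,0,0,0],[-3,0,0,0,0,0],[-3,0,0,0,0,0],[-3,0,0,0,0,0],[-3,0,0,0,0,0],[-3,0,0,0,0,0],[-2.1,0,0,0,0,0],[0,0,0,0,0,0]], grip=0)

```text
clock: 35.65
tool_pos: [0.6791, -0.2685, 0.3952]
orientation: [180.0, -0.2, 177.2]
force: [-1.4, 1.0, -2.4]
opening: 0.0007
gripper_force: 0.0
```

```bash
python3 - <<'E'
from h import *
go(.69,.0045,.40,-182.9)
t=snap('top'); s=snap('scene')
print([(np.round(r['position'],3).tolist(),round(r['score'],2)) for c in ('top','scene') for r in spot_point(c,'cover')[:2]])
a=cv2.resize(t['frame'][160:310,215:365],None,fx=2.6,fy=2.6,interpolation=cv2.INTER_CUBIC);b=cv2.resize(s['frame'][150:300,190:340],None,fx=2.6,fy=2.6,interpolation=cv2.INTER_CUBIC)
cv2.imwrite('pics/c9.png',np.hstack([a,b])[:,:,::-1])
E
```

```text
turn about tool z 0.1 | then shift cm [ 0.3  27.32 -0.46] | now [ 0.6791 -0.2685  0.3952] [180.   -0.2 177.2]
[]
```

View pics/c9.png

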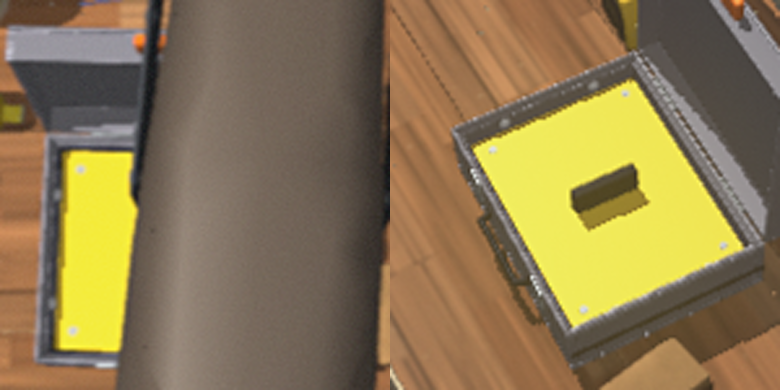

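```bash
python3 - <<'E'
from h import *
s=snap('scene')
W=[]
for u,v in [(493,150),(626,94),(724,246),(584,310)]:
    W.append(pix2w(s,(u-390)/2.6+190,v/2.6+150,.048)[:2])
W=np.array(W);c=W.mean(0);print(c.round(4))
for i in range(4):
    e=W[(i+1)%4]-W[i];print(np.linalg.norm(e).round(4),np.degrees(np.arctan2(e[1],e[0])).round(1))
print('diag',np.linalg.norm(W[0]-W[2]).round(4),np.linalg.norm(W[1]-W[3]).round(4), 'diag mids',(W[0]+W[2])/2-(W[1]+W[3])/2)
E
python3 - <<'E'
import numpy as np
r=.19;th=np.r_[np.linspace(1.61,.35,22)[:-1],np.linspace(.35,-.02,10)]
X=-r*np.cos(th)+.028*np.sin(th)+.0095;Z=r*np.sin(th)+.028*np.cos(th)+.019
print(X[0],Z[0]+.07)
print([[round(-a*100,2),0,round(-b*100,2)] for a,b in zip(np.diff(X),np.diff(Z))],th.round(2))
E
```

```text
[0.5141 0.0107]
0.1499 -3.0
0.21 -92.9
0.1505 177.1
0.2103 87.0
diag 0.2584 0.2582 diag mids [2.74076913e-04 9.09668953e-05]
0.0449252758006666 0.27775658885042054
[[np.float64(1.14), 0, np.float64(-0.18)], [np.float64(1.15), 0, np.float64(-0.11)], [np.float64(1.15), 0, np.float64(-0.04)], [np.float64(1.15), 0, np.float64(0.03)], [np.float64(1.15), 0, np.float64(0.1)], [np.float64(1.14), 0, np.float64(0.17)], [np.float64(1.13), 0, np.float64(0.23)], [np.float64(1.11), 0, np.float64(0.3)], [np.float64(1.09), 0, np.float64(0.37)], [np.float64(1.07), 0, np.float64(0.43)], [np.float64(1.04), 0, np.float64(0.5)], [np.float64(1.01), 0, np.float64(0.56)], [np.float64(0.97), 0, np.float64(0.62)], [np.float64(0.93), 0, np.float64(0.67)], [np.float64(0.89), 0, np.float64(0.73)], [np.float64(0.85), 0, np.float64(0.78)], [np.float64(0.8), 0, np.float64(0.83)], [np.float64(0.75), 0, np.float64(0.88)], [np.float64(0.69), 0, np.float64(0.92)], [np.float64(0.64), 0, np.float64(0.96)], [np.float64(0.58), 0, np.float64(1.0)], [np.float64(0.36), 0, np.float64(0.7)], [np.float64(0.33), 0, np.float64(0.72)], [np.float64(0.3), 0, np.float64(0.73)], [np.float64(0.27), 0, np.float64(0.74)], [np.float64(0.24), 0, np.float64(0.75)], [np.float64(0.21), 0, np.float64(0.76)], [np.float64(0.18), 0, np.float64(0.77)], [np.float64(0.15), 0, np.float64(0.78)], [np.float64(0.12), 0, np.float64(0.78)]] [ 1.61  1.55  1.49  1.43  1.37  1.31  1.25  1.19  1.13  1.07  1.01  0.95
  0.89  0.83  0.77  0.71  0.65  0.59  0.53  0.47  0.41  0.35  0.31  0.27
  0.23  0.19  0.14  0.1   0.06  0.02 -0.02]
```

Call:
play_rows(plan=[[0,1,0,0,0,0],[0,2.5,0,0,0,0],[0,3.5,0,0,0,0],[0,3.5,0,0,0,0],[0,3.5,0,0,0,0],[0,3.5,0,0,0,0],[0,3.5,0,0,0,0],[0,3.5,0,0,0,0],[0,2,0,0,0,0],[0,0.8,0,0,0,0],[0,0,0,0,0,0],[0,0,0,0,0,0]])

```text
clock: 36.9
tool_pos: [0.6889, 0.003, 0.3995]
orientation: [180.0, 0.1, 177.2]
force: [0.0, -0.8, -0.3]
opening: 0.0002
gripper_force: 0.0
```

```bash
python3 - <<'E'
from h import *
go(.688,.0045,.279,-182.9)
s=snap('scene');print([(np.round(r['position'],3).tolist(),round(r['score'],2)) for r in spot_point('scene','lid_tab')[:2]])
E
```

```text
turn about tool z 0.1 | then shift cm [ 0.11  0.14 12.05] | now [0.6889 0.003  0.3995] [1.800e+02 1.000e-01 1.772e+02]
[([0.64, 0.008, 0.288], 0.63)]
```

The screw marks form an exact rectangle (150 x 210 mm, yaw -3°) at z = 48 mm, so the cover is level and centred within 2 mm. I descend behind the lid.

Call:
play_rows(plan=[[0,0,2,0,0,0],[0,0,3,0,0,0],[0,0,3,0,0,0],[0,0,2.5,0,0,0],[0,0,1.5,0,0,0],[0,0,0,0,0,0],[0.5,0,0,0,0,0],[0.8,0,0,0,0,0],[0.8,0,0,0,0,0],[0.5,0,0,0,0,0],[0,0,0,0,0,0]])

```text
clock: 37.92
tool_pos: [0.6629, 0.0041, 0.281]
orientation: [180.0, 0.2, 177.1]
force: [-0.0, -0.1, -0.1]
opening: 0.0004
gripper_force: 0.0
```

Call:
play_rows(plan=[[0.6,0,0,0,0,0],[1.14,0,-0.18,0,0,0],[1.15,0,-0.11,0,0,0],[1.15,0,-0.04,0,0,0],[1.15,0,0.03,0,0,0],[1.15,0,0.1,0,0,0],[1.14,0,0.17,0,0,0],[1.13,0,0.23,0,0,0],[1.11,0,0.3,0,0,0],[1.09,0,0.37,0,0,0],[0,0,0,0,0,0]])

```text
clock: 38.83
tool_pos: [0.5527, 0.0096, 0.2698]
orientation: [180.0, -0.1, 177.1]
force: [-0.2, -0.8, 0.2]
opening: 0.0004
gripper_force: 0.0
```

```bash
python3 - <<'E'
from h import *
o=get_obs();print(o['tool_pos'],o['force'])
s=snap('scene');print([(np.round(r['position'],3).tolist(),round(r['score'],2)) for r in spot_point('scene','lid_tab')[:2]])
cv2.imwrite('pics/c10.png',s['frame'][100:340,120:440,::-1])
E
```

```text
[0.5527042  0.00959084 0.26982495] [-0.20233997 -0.83966302  0.17488541]
[([0.514, 0.014, 0.265], 0.6)]
```

View pics/c10.png

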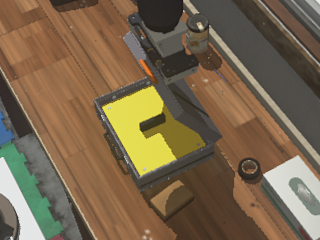

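The lid is following the finger, and the tab at (0.514, z 0.265) puts the angle near 1.05 rad. I continue along the arc.

Call:
play_rows(plan=[[1.07,0,0.43,0,0,0],[1.04,0,0.5,0,0,0],[1.01,0,0.56,0,0,0],[0.97,0,0.62,0,0,0],[0.93,0,0.67,0,0,0],[0.89,0,0.73,0,0,0],[0.85,0,0.78,0,0,0],[0.8,0,0.83,0,0,0],[0.75,0,0.88,0,0,0],[0.69,0,0.92,0,0,0],[0.64,0,0.96,0,0,0],[0.58,0,1.0,0,0,0],[0,0,0,0,0,0]])

```text
clock: 40.02
tool_pos: [0.4519, 0.0143, 0.1798]
orientation: [-180.0, -0.2, 177.1]
force: [-0.7, 0.1, -0.1]
opening: 0.0005
gripper_force: 0.0
```

Call:
play_rows(plan=[[0.36,0,0.7,0,0,0],[0.33,0,0.72,0,0,0],[0.3,0,0.73,0,0,0],[0.27,0,0.74,0,0,0],[0.24,0,0.75,0,0,0],[0.21,0,0.76,0,0,0],[0.18,0,0.6,0,0,0],[0,0,0,0,0,0]])

```text
clock: 40.68
tool_pos: [0.4333, 0.0153, 0.1298]
orientation: [-179.9, -0.1, 177.1]
force: [-0.1, -0.7, -0.2]
opening: 0.0002
gripper_force: 0.0
```

```bash
python3 - <<'E'
from h import *
o=get_obs();print(o['tool_pos'],o['force'])
s=snap('scene');print([(np.round(r['position'],3).tolist(),round(r['score'],2)) for r in spot_point('scene','lid_tab')[:2]])
E
```

```text
[0.43329687 0.01529078 0.12979253] [-0.09210913 -0.68841989 -0.23235933]
[([0.456, -0.178, -0.002], 0.69), ([0.398, 0.018, 0.094], 0.56)]
```

Call:
play_rows(plan=[[0,0,0.4,0,0,0],[0,0,0.4,0,0,0],[0,0,0.3,0,0,0],[0,0,0.2,0,0,0],[0,0,0.2,0,0,0],[0,0,0,0,0,0],[0,0,0,0,0,0]])

```text
clock: 41.37
tool_pos: [0.4344, 0.0156, 0.1171]
orientation: [-180.0, -0.0, 177.1]
force: [-5.4, 1.4, 15.9]
opening: 0.0002
gripper_force: 7.5
```

The tip stopped at z = 0.098, the closed face height, with 16 N. I retreat and check.

Call:
play_rows(plan=[[0,0,-0.5,0,0,0],[0,0,-2,0,0,0],[0,0,-3,0,0,0],[0,0,-3.5,0,0,0],[0,0,-3.5,0,0,0],[0,0,-3.5,0,0,0],[0,-3,0,0,0,0],[0,-4,0,0,0,0],[0,-4,0,0,0,0],[0,-4,0,0,0,0],[0,-4,0,0,0,0],[0,-4,0,0,0,0],[0,-4,0,0,0,0],[0,-4,0,0,0,0],[0,-4,0,0,0,0],[0,-3,0,0,0,0],[0,0,0,0,0,0],[0,0,0,0,0,0]])

```text
clock: 42.87
tool_pos: [0.4148, -0.3654, 0.2753]
orientation: [180.0, -0.1, 176.9]
force: [-0.2, 1.3, 0.7]
opening: 0.0003
gripper_force: 0.0
```

```bash
python3 - <<'E'
from h import *
o=get_obs();print(o['tool_pos'],o['force'])
s=snap('scene');t=snap('top')
for c in ('scene','top'):
  for n in ('lid_tab','sanding_block','tape_measure','electrical_tape'): print(c,n,[(np.round(r['position'],3).tolist(),round(r['score'],2)) for r in spot_point(c,n)[:2]])
cv2.imwrite('pics/c11.png',np.hstack([t['frame'][140:380,160:480],s['frame'][120:360,150:470]])[:,:,::-1])
E
```

```text
[ 0.41478749 -0.36535672  0.27532575] [-0.24999781  1.29383941  0.73066881]
scene lid_tab [([0.398, 0.016, 0.08], 0.56)]
scene sanding_block [([0.454, -0.177, 0.002], 0.88)]
scene tape_measure []
scene electrical_tape [([0.665, -0.207, 0.0], 0.85), ([0.511, 0.013, -0.002], 0.74)]
top lid_tab [([0.398, 0.018, 0.085], 0.98), ([0.453, -0.177, 0.002], 0.62)]
top sanding_block [([0.455, -0.179, 0.002], 0.55)]
top tape_measure [([0.662, 0.217, 0.004], 0.89), ([0.616, 0.007, 0.072], 0.25)]
top electrical_tape [([0.665, -0.202, -0.001], 0.48), ([0.456, -0.178, 0.001], 0.41)]
```

View pics/c11.png

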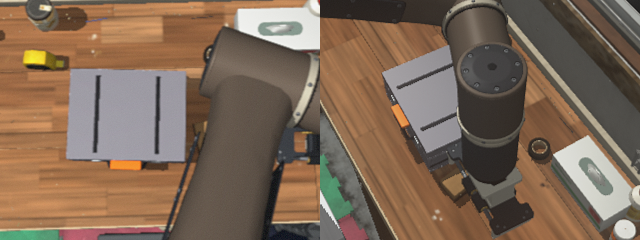

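The lid is closed: the tab is at z ≈ 0.082, which matches 70 + 12 mm. The sanding block lies flat at (0.454,-0.178), about 0.2 m from the case, and the bystanders have not moved. I hand the job in.

```bash
python3 -c "
from plant import *
print(close_job())"
```

```text
the job is handed in; nothing more can be done
None
```

I finished the job and handed it in: the sanding block is flat on the bench, the marker pen and wooden strip (the only tools there) are in the case, the cover sits level on its seats, the lid is closed, and the tape measure and black tape have not moved. No verdict came back.

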